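# Fetch the adapter plate from the spares box

## Robot

A 6-joint arm with a two-finger parallel gripper is mounted at the origin on the work surface. World frame = base frame: x ahead of the robot, y to its left, z up, the work surface at z = 0. Lengths are in mm, angles in degrees, forces in N, time in s.
With the tool pointing down it reaches from about 150 to 775 mm from the base axis. Payload 6.1 kg.
Tool frame: the origin (TCP) lies midway between the tips of the shut fingers; the grasp point (between the pads) lies 19 mm behind it; z points along the fingers, y is the line along which they close (so a half turn about z gives the same grasp; the last joint's range is limited). The gripper opens to 85 mm and grips with 20 to 120 N. Pads are 22 mm wide; open, the fingers measure 114 mm over their backs; the gripper's body (76 mm by 85 mm) begins 54 mm behind the grasp point. The pads swing forward as they close: fully open they stand 13 mm farther back than shut.
Start: joints at [72.938, 7.208, -2.269, 80.523, 0, 90], TCP at [154.038, 501.877, 231.295] pointing down, gripper open.
Joint ranges: [-155.77, 155.77], [-54.66, 111.73], [-72.52, 77.12], [-102.08, 115.82], [-83.92, 84.16], [-180, 180]. Speed limits (degrees/s): [136.94, 136.94, 172.46, 180, 180, 180].

## Interface

Orientations are given as [roll, pitch, yaw] about the fixed x, y, z axes, in that order (R = Rz(yaw) Ry(pitch) Rx(roll)).
In Python, from plant import robot gives the robot as it stands. The module is installed in compiled form; this text tells all that it offers.
- The arm moves only by the shell command python3 -m creep 'ROWS' [FORCE]. ROWS is JSON, a list of rows, each a list of 7 numbers: the shift along the tool's x, y, z in cm, then the turn, a rotation vector about the tool's x, y, z in rad, then the finger opening in cm, from 0 to 8.54. In form: [[x, y, z, rx, ry, rz, gripper], ...]. A call has 1 to 20 rows; each row shifts and turns the commanded pose from where the row before left it, along the tool's axes as they then stand; what a row does not reach is not made up. A row lasts 1/12 s, in which the tool goes at most 41.7 mm and 7.16 degrees, less where a joint would pass 70% of its speed; a pose out of reach is approached as far as the arm can. A call is refused whole if a number of a shift passes 4.17 or a number of a turn 0.125, either way. A call with a gripper value outside its range is refused whole. The fingers move at their own pace and stop on an object; FORCE is the grip in N (left out, the last holds). Time passes only in rows, so rows that do not move let the fingers close. It gives the time, the measured TCP pose, the force, the opening and the grip force at its end, in the units of the state.
- robot.read_state(): the state, without advancing time (a new reading comes with each control period).
- robot.get_image(name): name is "scene" or "top" or "wrist"; returns the picture (420x560x3 uint8, blue, green, red); there is no depth.
- robot.get_calibration(name): a dict with "vfov" (degrees; the focal length in pixels is half the picture's height over the tangent of half this angle, whatever the lens; pixels are square), "cx", "cy" (the principal point, pixels), "dist" ([k1, k2, p1, p2, k3] as OpenCV has them; the pictures are not rectified), "R" (3x3) and "t" (3): a world point X has camera coordinates R X + t; the wrist camera has in their place "tool_from_camera" (4x4, takes a point from camera to tool coordinates, whose origin is the TCP and whose axes are the flange's). Camera axes: x right, y down, z forward; pixel columns grow to the right and rows downward; lengths in mm; the calibration is good to about 2 mm. A picture is of the moment at which its call begins: read the wrist's pose just before it. get_calibration takes no time and is no camera call.
- robot.hand_in(): hands the job in; it is judged then, once.
The state is a dict: "time_s": time; "joint_positions": joint angles; "qvel": joint speeds; "effort": joint torques, N m; "ee_pos": TCP position; "eef_rot": TCP orientation; "ft_force": force on the tool from outside, world axes, zero at the start; "moment": the same for the moment, N m; "opening": finger opening in mm; "grip_force": force on a finger pad.
Only numpy, scipy, OpenCV 4.12 (cv2) and the standard library are available. Lean on these libraries where they do the work, as an engineer would, in place of code of your own. Each camera call takes 0.05 s, during which the arm holds its last target. There are 200 camera calls.

## Task

With the bench brush, sweep the three scrap clips off the closed flap of the spares box into the scrap tray beside it (do not touch them with the gripper), then stand the brush back on its mat and let go of it. Then lift the flap by its bar until it stands fully upright or beyond, draw out the plate that carries couplers and a pull tab, and finish still holding it in the gripper, upright and still, with its lower edge at least 100 mm above the box's rim. The flap stays open and everything else, including the blank plates, stays where it is.

Things in the scene. Friction and masses are not known exactly. Their poses are not given: they have to be found in the camera images.
- case: Aluminium spares box under the flap, fixed, 150 (x) by 200 (y) by 85 mm high, walls and floor 6 mm. Origin: centre of the underside; x points from the flap's grip bar to its hinge. Inside, three plates stand upright, their length along x, in guide slots (11 mm wide, on front and rear wall, up to 51 mm above the bench) at y = -50, 0, +50 mm; which plate is where varies.
- flap (a joint): Hinge of the cover flap: 0 closed, grows as the front edge lifts, in rad, stop at 1.8. Stiff hinge: it stays at any angle where it is left; lifting takes about 3 N at the bar.
- flap_grip (a point): Middle of the flap's grip bar: round, 10 mm thick, along the case's y, between two ears 72 mm apart, in the flap's plane with its axis 40 mm in front of the flap's edge (88 mm high when closed), so that a finger goes down on each side; it can turn between the fingers. The flap is a sheet 150 by 200 by 6 mm covering the case, upper face 91 mm above the bench.
- flap_hinge (a point): Middle of the flap's hinge line, at the case's far upper edge (height 85 mm), axis along the case's y. The grip bar is 190 mm from it.
- adapter: The wanted plate: black, 130 (x) by 8 (y) by 50 mm (z), upright in a slot. Only it has ten metal couplers (15 mm out to each side of its middle plane, all lower than 36 mm) and, on the middle of its top edge, a pull tab 44 (x) by 10 (y) by 22 mm, top at 72 mm. Origin: middle of its lower edge, 6 mm above the bench at the start; z up. About 120 g.
- brush: Bench brush standing on its bristles on the mat. Head 130 (x) by 30 (y) mm, its top at 42 mm; the stiff bristles are the lowest 26 mm. Above it a grip bar along x, 110 by 18 mm, 65 to 85 mm high, on two posts 70 mm apart. Origin: centre of the bristles' underside; x along the head. About 200 g.
- mat: Rubber mat 190 (x) by 110 (y) by 3 mm, fixed on the bench on one side of the case (left or right varies), aligned with the case. Origin: centre of the underside.
- tray: Open grey scrap tray, 190 (x) by 110 (y) by 50 mm high, wall 4 mm, fixed on the bench against the other side of the case (5 mm gap), aligned with it. Origin: centre of the underside.
- blank1: Blank black plate 130 by 8 by 50 mm, no couplers, no tab, standing in another slot. Origin: middle of its lower edge. Leave it.
- blank2: Another blank plate, the same as blank1. Leave it.
- coupler1: Loose yellow-capped coupler, 52 mm long, 16 mm high, near the tray. Leave it.
- coupler2: Another loose yellow-capped coupler, near the mat. Leave it.
- panel: Finished connector panel lying flat, 90 by 130 mm, 26 mm high, beyond the case. Leave it.
- jar: Clear jar, 52 mm across, 70 mm high, beyond the case. Leave it.
- driver: Screwdriver lying on the bench, at the left of the work area. Leave it.
- dish: Steel dish 90 mm across, 30 mm high, at the right of the work area. Leave it.
- scrap1: Scrap clip, a chunky black moulding 26 by 16 by 16 mm, lying on the flap. Origin: centre of its underside as it lies at the start. About 12 g.
- scrap2: Scrap clip, a chunky black moulding 26 by 16 by 16 mm, lying on the flap. Origin: centre of its underside as it lies at the start. About 12 g.
- scrap3: Scrap clip, a chunky black moulding 26 by 16 by 16 mm, lying on the flap. Origin: centre of its underside as it lies at the start. About 12 g.

How it is judged (in metres and radians):
On the way, in this order (a step that is already met when the one before it is completed fails the run):
1. all three clips lie in the tray, the flap still closed (x of scrap1 in the frame of tray between -0.095 and 0.095 m and y of scrap1 in the frame of tray between -0.055 and 0.055 m and height (world z) of each of scrap1, scrap2, scrap3 below 0.045 m and x of scrap2 in the frame of tray between -0.095 and 0.095 m and y of scrap2 in the frame of tray between -0.055 and 0.055 m and x of scrap3 in the frame of tray between -0.095 and 0.095 m and y of scrap3 in the frame of tray between -0.055 and 0.055 m and value of joint flap below 0.15 rad), for 0.2 s.
2. the brush stands on its mat, released (x of brush in the frame of mat between -0.095 and 0.095 m and y of brush in the frame of mat between -0.07 and 0.07 m and height (world z) of brush below 0.012 m and angle between brush's own z axis and vertical below 0.2 rad and contact force between the arm and brush below 0.1 N and value of joint flap below 0.15 rad), for 0.2 s.
3. the flap stands open (value of joint flap above 1.4 rad), for 0.2 s.
At the end, for the whole second after the job is handed in: Adapter held by the fingers alone (over 1 N), lower edge over 180 mm above the bench, tilt under 0.35 rad, under 30 mm/s; flap over 1.4 rad; clips in the tray; brush within 95 mm along and 70 mm across of the mat centre, tilt under 0.2 rad, untouched (height (world z) of adapter above 0.18 m and angle between adapter's own z axis and vertical below 0.35 rad and contact force between the fingers and adapter above 1 N and contact force between adapter and case below 0.05 N and linear speed of adapter below 0.03 m/s and x of scrap1 in the frame of tray between -0.095 and 0.095 m and y of scrap1 in the frame of tray between -0.055 and 0.055 m and height (world z) of each of scrap1, scrap2, scrap3 below 0.045 m and x of scrap2 in the frame of tray between -0.095 and 0.095 m and y of scrap2 in the frame of tray between -0.055 and 0.055 m and x of scrap3 in the frame of tray between -0.095 and 0.095 m and y of scrap3 in the frame of tray between -0.055 and 0.055 m and x of brush in the frame of mat between -0.095 and 0.095 m and y of brush in the frame of mat between -0.07 and 0.07 m and height (world z) of brush below 0.012 m and angle between brush's own z axis and vertical below 0.2 rad and contact force between the arm and brush below 0.1 N and value of joint flap above 1.4 rad); the arm keeps its last pose, push and grip.
It fails at once if a clip was touched by the arm or the gripper instead of the brush (contact force between the arm and scrap1 above 0.5 N or contact force between the arm and scrap2 above 0.5 N or contact force between the arm and scrap3 above 0.5 N).
It fails at once if the flap was lifted before all the clips were in the tray (value of joint flap above 0.2 rad and not (x of scrap1 in the frame of tray between -0.095 and 0.095 m and y of scrap1 in the frame of tray between -0.055 and 0.055 m and height (world z) of each of scrap1, scrap2, scrap3 below 0.045 m and x of scrap2 in the frame of tray between -0.095 and 0.095 m and y of scrap2 in the frame of tray between -0.055 and 0.055 m and x of scrap3 in the frame of tray between -0.095 and 0.095 m and y of scrap3 in the frame of tray between -0.055 and 0.055 m)).
It fails at once if a bystander or a blank plate was moved out of its place (distance of any of coupler1, coupler2, panel, jar, driver, dish from where it was at the start of the episode above 0.03 m or distance of any of blank1, blank2 from where it was at the start of the episode above 0.02 m).
It also fails if it takes over 72 s, if anything falls off the work surface, if the arm or the gripper's body presses on something with over 40 N, if the wrist force passes 120 N, or if a joint passes its speed limit or range.

## Working session

There is one attempt and no reset: what is moved stays moved. The work goes in short steps, Python scripts to look and compute and a shell command to move; the robot and the scene stay as the last step left them, time stands still between calls to the robot, and variables do not carry over. Pictures are saved under pics/ and viewed, at most 12 in all, crops included, and the job is handed in when it is done.

```bash
mkdir -p pics; cat > h.py <<'E'
import numpy as np,cv2
from plant import robot
from scipy.spatial.transform import Rotation as Ro
def cam(name):
    c=robot.get_calibration(name); f=210/np.tan(np.radians(c['vfov'])/2)
    K=np.array([[f,0,c['cx']],[0,f,c['cy']],[0,0,1]])
    if name=='wrist':
        s=robot.read_state(); T=np.eye(4); T[:3,:3]=Ro.from_euler('xyz',s['eef_rot'],degrees=True).as_matrix(); T[:3,3]=s['ee_pos']
        M=np.linalg.inv(T@np.array(c['tool_from_camera'])); R,t=M[:3,:3],M[:3,3]
    else: R,t=np.array(c['R']),np.array(c['t'])
    return K,np.array(c['dist'],float),R,t
def cast(C,px,z):
    K,d,R,t=C
    u=cv2.undistortPoints(np.array(px,float).reshape(-1,1,2),K,d).reshape(-1,2)
    r=np.c_[u,np.ones(len(u))]@R; o=-R.T@t
    return o+r*((z-o[2])/r[:,2])[:,None]
def proj(C,X):
    K,d,R,t=C
    return cv2.projectPoints(np.array(X,float).reshape(-1,1,3),cv2.Rodrigues(R)[0],t,K,d)[0].reshape(-1,2)
E
python3 - <<'E'
from h import *
for n in('top','scene','wrist'):
    C=cam(n);im=robot.get_image(n);cv2.imwrite(f'pics/{n}0.png',im); print(n,-C[2].T@C[3])
print(robot.read_state())
E
```

```text
top [ 504.88066121   -1.824208   1286.20700771]
scene [1108.26921704  387.27846587  710.25371835]
wrist [ 83.95692414 523.15163906 372.87023634]
{'time_s': 0.15, 'joint_positions': array([ 7.29349376e+01,  7.23269576e+00, -2.31286353e+00,  8.05233285e+01,
        1.70791479e-03,  9.00012440e+01]), 'qvel': array([-0.13609488,  0.06905883,  0.18964592, -0.05781584, -0.0547554 ,
        0.03192843]), 'effort': array([ 5.81876357e-04, -4.36275566e+01,  3.53149152e+01,  1.36296757e-02,
        1.48424010e-05,  9.53151755e-06]), 'ee_pos': array([153.96468578, 501.58807427, 230.71516303]), 'eef_rot': array([-1.79931112e+02, -1.70641791e-03,  1.62933692e+02]), 'ft_force': array([ 0.65093635,  0.33008681, -0.72819497]), 'moment': array([ 0.03170198,  0.01688658, -0.02840446]), 'grip_force': 0.0, 'opening': 85.43188966591318}
```

View pics/top0.png

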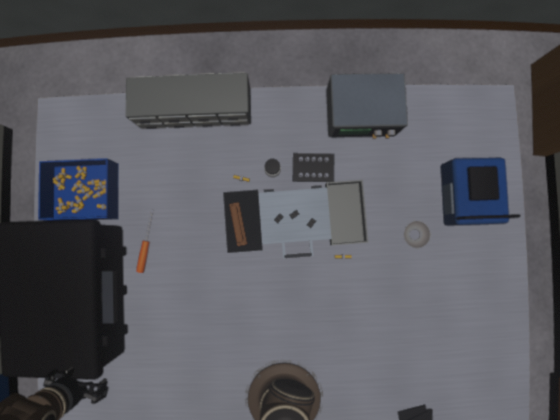

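View pics/scene0.png

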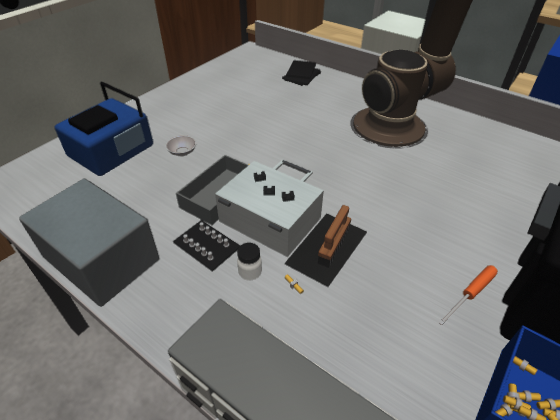

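The top view shows the case at about (295,215) px, the mat on the left with the brush at (238,225), the tray on the right at (346,212), and clips on the flap at (279,219), (294,214) and (311,223). The scene view agrees with this layout. Next I'll measure with masks.

```bash
python3 - <<'E'
from h import *
im=cv2.imread('pics/top0.png');C=cam('top')
hsv=cv2.cvtColor(im,cv2.COLOR_BGR2HSV)
for p in [(265,200),(300,235),(238,225),(230,200),(346,212),(279,219),(238,240)]: print(p,im[p[1],p[0]],hsv[p[1],p[0]])
roi=np.zeros(im.shape[:2],np.uint8);roi[180:262,215:375]=255
br=cv2.inRange(hsv,(0,70,40),(20,255,255))&roi
def rect(m,z,name,n=1):
    cs=sorted(cv2.findContours(m,0,2)[0],key=cv2.contourArea)[::-1][:n]
    for c in cs:
        b=cv2.boxPoints(cv2.minAreaRect(c)); w=cast(C,b,z)
        e=[w[1]-w[0],w[2]-w[1]]; L=max(e,key=np.linalg.norm)
        print(name,w.mean(0).round(1),[round(np.linalg.norm(v),1) for v in e],'ang',np.degrees(np.arctan2(L[1],L[0])).round(1),'px',b.mean(0))
rect(br,75,'brush')
fr=np.zeros_like(roi);fr[185:247,255:336]=255
s=cv2.cvtColor(im,cv2.COLOR_BGR2GRAY)
print(s[215,255:340])
dark=cv2.inRange(s,0,70)
inner=np.zeros_like(roi);inner[195:238,268:325]=255
rect(dark&inner,99,'clip',3)
big=cv2.resize(im[170:270,210:380],None,fx=4.6,fy=4.6,interpolation=cv2.INTER_CUBIC);cv2.imwrite('pics/c.png',big)
E
```

```text
(265, 200) [142 133 126] [107  29 142]
(300, 235) [137 129 122] [106  28 137]
(238, 225) [55 71 99] [ 11 113  99]
(230, 200) [43 40 41] [130  18  43]
(346, 212) [106 108 107] [ 45   5 108]
(279, 219) [62 61 62] [150   4  62]
(238, 240) [ 55  72 100] [ 11 115 100]
brush [541.9 120.9  75. ] [np.float64(31.3), np.float64(126.9)] ang -169.9 px [237.7308  223.65387]
[ 41  40  41  44  69 111 126 130 129 130 130 130 130 130 130 131 131 131
 130 131 128 117  94  68  59  61  72  94 118 128 130 131 131 123  97  72
  60  58  57  58  62  68  92 112 121 127 129 128 128 128 128 128 128 128
 128 128 128 128 128 128 128 127 127 127 127 128 126 127 127 127 127 127
 126 123 118 112 110 110 110 111 110 109 110 109 110]
clip [538.6 -91.1  99. ] [np.float64(20.4), np.float64(12.2)] ang -46.7 px [310.50003 222.50003]
clip [554.1   2.1  99. ] [np.float64(20.4), np.float64(12.2)] ang -46.5 px [278.00003 218.00002]
clip [563.5 -43.5  99. ] [np.float64(21.9), np.float64(10.9)] ang -54.7 px [293.74    214.31999]
```

View pics/c.png

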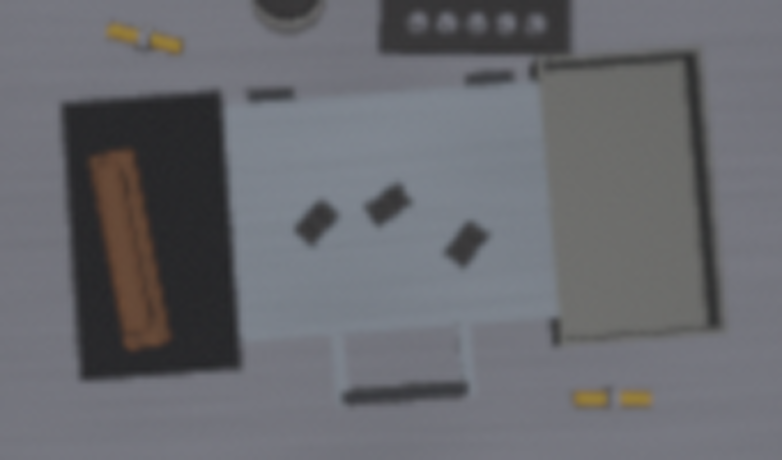

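The crop shows the mat, flap and tray outlines clearly, the grip bar at (405,393) crop px, and both loose couplers clear of the tray and mat. The case is yawed by a few degrees.

```bash
python3 - <<'E'
from h import *
C=cam('top')
def q(n,p,z):
    w=cast(C,np.array(p)/4.6+[210-.4,170-.4],z);print(n,w.mean(0).round(1),[np.linalg.norm(w[i]-w[(i+1)%len(w)]).round(0) for i in range(len(w))],[np.degrees(np.arctan2(*(w[(i+1)%len(w)]-w[i])[[1,0]])).round(1) for i in range(len(w))])
q('flap',[(230,104),(540,84),(556,318),(243,340)],91)
q('mat',[(63,102),(220,92),(241,368),(80,378)],3)
q('tray',[(541,65),(697,52),(720,326),(558,340)],50)
q('bar',[(344,397),(466,388)],92)
q('coupler1',[(573,398),(652,398)],8)
q('brushbar',[(90,156),(133,150),(171,340),(127,350)],80)
E
```

```text
flap [560.4 -47.1  91. ] [np.float64(197.0), np.float64(148.0), np.float64(197.0), np.float64(149.0)] [np.float64(-87.8), np.float64(-178.1), np.float64(92.4), np.float64(1.8)]
mat [553.1 113.5   3. ] [np.float64(107.0), np.float64(187.0), np.float64(109.0), np.float64(188.0)] [np.float64(-88.0), np.float64(-177.0), np.float64(92.1), np.float64(2.4)]
tray [ 568.5 -203.9   50. ] [np.float64(104.0), np.float64(180.0), np.float64(107.0), np.float64(180.0)] [np.float64(-86.7), np.float64(-177.5), np.float64(93.2), np.float64(1.6)]
bar [446.4 -51.7  92. ] [np.float64(77.0), np.float64(77.0)] [np.float64(-87.4), np.float64(92.6)]
coupler1 [ 434.5 -194.6    8. ] [np.float64(53.0), np.float64(53.0)] [np.float64(-91.8), np.float64(88.2)]
brushbar [541.5 119.9  80. ] [np.float64(28.0), np.float64(123.0), np.float64(29.0), np.float64(126.0)] [np.float64(-83.6), np.float64(-169.9), np.float64(101.3), np.float64(9.6)]
```

```bash
python3 -m creep '[[0,0,0,0,0,-0.118,8.5],[0,0,0,0,0,-0.118,8.5],[0,0,0,0,0,-0.118,8.5],[0,0,0,0,0,-0.118,8.5],[-1.97,-2.77,0,0,0,0,8.5],[-1.97,-2.77,0,0,0,0,8.5],[-1.97,-2.77,0,0,0,0,8.5],[-1.97,-2.77,0,0,0,0,8.5],[-1.97,-2.77,0,0,0,0,8.5],[-1.97,-2.77,0,0,0,0,8.5],[-1.97,-2.77,0,0,0,0,8.5],[-1.97,-2.77,0,0,0,0,8.5],[-1.97,-2.77,0,0,0,0,8.5],[-1.97,-2.77,0,0,0,0,8.5],[-1.97,-2.77,0,0,0,0,8.5],[-1.97,-2.77,0,0,0,0,8.5],[-1.97,-2.77,0,0,0,0,8.5],[-1.97,-2.77,0,0,0,0,8.5],[-1.97,-2.77,0,0,0,0,8.5],[-1.97,-2.77,0,0,0,0,8.5]]'
python3 - <<'E'
from h import *
s=robot.read_state();print(s['ee_pos'],s['eef_rot'],s['joint_positions'].round(1))
C=cam('wrist');im=robot.get_image('wrist');cv2.imwrite('pics/w1.png',im)
hsv=cv2.cvtColor(im,cv2.COLOR_BGR2HSV)
m=cv2.inRange(hsv,(0,70,30),(20,255,255))
for c in cv2.findContours(m,0,2)[0]:
    if cv2.contourArea(c)>300: print(cv2.minAreaRect(c))
E
```

```text
time_s: 1.82
ee_pos: [542.2, 118.5, 231.0]
eef_rot: [180.0, -0.0, -170.0]
ft_force: [0.6, 0.7, -0.4]
opening: 85.1
grip_force: 0.0
[542.15998949 118.48915669 231.03340952] [ 1.79997086e+02 -2.23413414e-02 -1.70035846e+02] [12.3 10.5  1.6 81.1  0.   2.4]
((288.5, 184.5), (145.0, 33.0), 90.0)
```

View pics/w1.png

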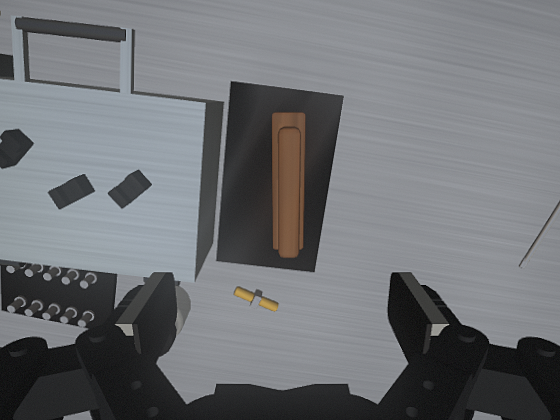

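The wrist view shows the brush lined up with the tool: its head spans (272–305, 112–250) and its grip bar (278–301, 127–258). The flap, clips and bar are at the left, and the case edge is at x≈205–222.

```bash
python3 - <<'E'
from h import *
C=cam('wrist')
def q(n,p,z):
    w=cast(C,p,z);print(n,w.round(1).tolist(),w.mean(0).round(1),[np.linalg.norm(w[i]-w[(i+1)%len(w)]).round(1) for i in range(len(w))],[np.degrees(np.arctan2(*(w[(i+1)%len(w)]-w[i])[[1,0]])).round(1) for i in range(len(w))])
q('bartop',[(278,127),(300,127),(299,257),(279,258)],85)
q('headtop',[(272,112),(305,112),(302,250),(273,250)],42)
q('mat',[(231,81),(343,96),(315,271),(217,261)],3)
q('flapleft',[(206,102),(195,281)],91)
q('gripbar',[(16,22),(127,34)],93)
q('clips',[(71,191),(130,189),(14,148)],99)
E
```

```text
bartop [[495.6, 102.7, 85.0], [492.7, 119.4, 85.0], [599.6, 138.5, 85.0], [603.5, 121.8, 85.0]] [547.8 120.6  85. ] [np.float64(16.9), np.float64(108.6), np.float64(17.1), np.float64(109.6)] [np.float64(99.8), np.float64(10.1), np.float64(-77.1), np.float64(-170.0)]
headtop [[487.1, 95.5, 42.0], [482.2, 123.9, 42.0], [610.7, 145.4, 42.0], [615.5, 117.5, 42.0]] [548.9 120.6  42. ] [np.float64(28.8), np.float64(130.3), np.float64(28.3), np.float64(130.3)] [np.float64(99.8), np.float64(9.5), np.float64(-80.2), np.float64(-170.2)]
mat [[466.8, 51.3, 3.0], [462.1, 159.8, 3.0], [649.3, 169.4, 3.0], [655.8, 60.6, 3.0]] [558.5 110.3   3. ] [np.float64(108.5), np.float64(187.4), np.float64(109.0), np.float64(189.3)] [np.float64(92.5), np.float64(3.0), np.float64(-86.6), np.float64(-177.2)]
flapleft [[486.1, 47.2, 91.0], [634.3, 54.1, 91.0]] [560.2  50.7  91. ] [np.float64(148.4), np.float64(148.4)] [np.float64(2.7), np.float64(-177.3)]
gripbar [[452.7, -93.4, 93.0], [448.9, -13.2, 93.0]] [450.8 -53.3  93. ] [np.float64(80.3), np.float64(80.3)] [np.float64(92.7), np.float64(-87.3)]
clips [[569.2, -48.2, 99.0], [559.8, -2.1, 99.0], [542.6, -92.6, 99.0]] [557.2 -47.6  99. ] [np.float64(47.0), np.float64(92.1), np.float64(51.8)] [np.float64(101.6), np.float64(-100.7), np.float64(59.1)]
```

```bash
python3 -m creep '[[-0.3,0.05,1,0,0,0,5],[-0.3,0.06,2.7,0,0,0,5],[0,0,2.7,0,0,0,5],[0,0,2.7,0,0,0,5],[0,0,2.7,0,0,0,5],[0,0,2.7,0,0,0,5],[0,0,2.0,0,0,0,5],[0,0,0.8,0,0,0,5],[0,0,0,0,0,0,5],[0,0,0,0,0,0,0],[0,0,0,0,0,0,0],[0,0,0,0,0,0,0],[0,0,0,0,0,0,0],[0,0,0,0,0,0,0],[0,0,0,0,0,0,0]]' 60
```

```text
time_s: 3.12
ee_pos: [548.1, 122.5, 60.0]
eef_rot: [180.0, 0.2, -170.0]
ft_force: [-0.8, 1.6, 6.0]
opening: 16.7
grip_force: 60.9
```

```bash
python3 -m creep '[[0,0,-1,0,0,0,0],[0,0,-2,0,0,0,0],[0,0,-2,0,0,0,0],[0,0,-2,0,0,0,0],[0,0,-2,0,0,0,0],[0,0,-2,0,0,0,0],[0,0,-2,0,0,0.064,0],[0,0,0,0,0,0.064,0],[-0.6,-2,0,0,0,0,0],[-0.6,-2,0,0,0,0,0],[0,-2,0,0,0,0,0],[0,-2,0,0,0,0,0],[0,0,0,0,0,0,0],[0,0,0,0,0,0,0]]'
python3 - <<'E'
from h import *
s=robot.read_state();print(s['ee_pos'],s['eef_rot'],s['ft_force'])
C=cam('wrist');cv2.imwrite('pics/w2.png',robot.get_image('wrist'))
E
```

```text
time_s: 4.28
ee_pos: [562.5, 41.9, 188.6]
eef_rot: [180.0, -0.0, -177.5]
ft_force: [-0.1, 0.0, -1.6]
opening: 17.2
grip_force: 59.8
[562.50441368  41.87062183 188.60437607] [ 1.79994352e+02 -1.71970587e-02 -1.77470331e+02] [-0.09344524  0.04597076 -1.62761745]
```

View pics/w2.png

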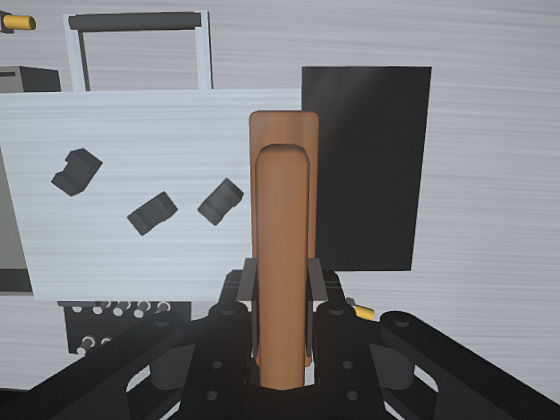

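The brush is held straight, with all three clips to its left (nearest at (222,201) px). I'll lower it to just above the flap.

```bash
python3 -m creep '[[0,0,1,0,0,0,0],[0,0,1,0,0,0,0],[0,0,1,0,0,0,0],[0,0,0.8,0,0,0,0],[0,0,0,0,0,0,0],[0,0,0,0,0,0,0]]'
```

```text
time_s: 4.83
ee_pos: [562.1, 43.1, 149.3]
eef_rot: [-180.0, -0.1, -177.3]
ft_force: [-0.7, -0.6, -1.0]
opening: 17.0
grip_force: 59.9
```

```bash
python3 -m creep '[[0,-0.7,0,0,0,0,0],[0,-1.2,0,0,0,0,0],[0,-1.2,0,0,0,0,0],[0,-1.2,0,0,0,0,0],[0,-1.2,0,0,0,0,0],[0,-1.2,0,0,0,0,0],[0,-1.2,0,0,0,0,0],[0,-1.2,0,0,0,0,0],[0,-1.2,0,0,0,0,0],[0,-1.2,0,0,0,0,0],[0,-1.2,0,0,0,0,0],[0,-1.2,0,0,0,0,0],[0,-1.2,0,0,0,0,0],[0,-1.2,0,0,0,0,0],[0,-1.2,0,0,0,0,0],[0,-1.2,0,0,0,0,0],[0,-1.2,0,0,0,0,0],[0,-1.1,0,0,0,0,0],[0,0,0,0,0,0,0],[0,0,0,0,0,0,0]]'
python3 - <<'E'
from h import *
s=robot.read_state();print(s['ee_pos'],s['eef_rot'],s['ft_force'])
a=robot.get_image('scene')
b=robot.get_image('top')
cv2.imwrite('pics/s2.png',np.vstack([cv2.resize(a[130:280,150:370],None,fx=2,fy=2),cv2.resize(b[170:270,220:380],(440,275))]))
E
```

```text
time_s: 6.5
ee_pos: [572.3, -167.6, 150.2]
eef_rot: [180.0, -0.0, -177.4]
ft_force: [0.5, -0.9, -1.2]
opening: 17.1
grip_force: 59.8
[ 572.34817571 -167.60641214  150.17204934] [ 1.79980213e+02 -8.39200710e-03 -1.77416632e+02] [ 0.52630766 -0.86243893 -1.24400635]
```

View pics/s2.png

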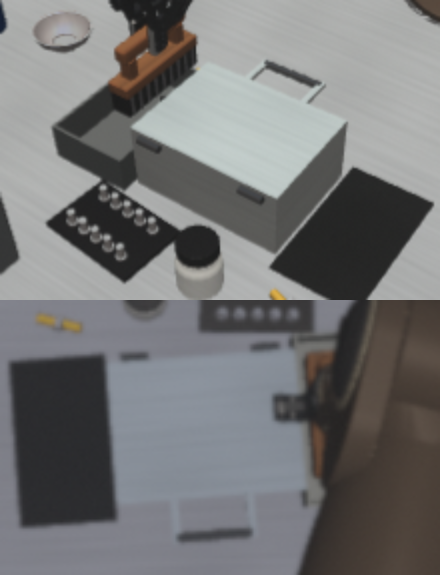

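```bash
python3 -m creep '[[0,0,-2,0,0,0,0],[0,0,-2,0,0,0,0],[0,1.4,0,0,0,0,0],[0,2.4,0,0,0,0,0],[0,2.4,0,0,0,0,0],[0,2.4,0,0,0,0,0],[0,2.4,0,0,0,0,0],[0,2.4,0,0,0,0,0],[0,2.4,0,0,0,0,0],[0,2.4,0,0,0,0,0],[0,2.4,0,0,0,0,0],[0,2.4,0,0,0,0,0],[0,2.4,0,0,0,0,0],[0.2,2.4,0,0,0,0,0],[0,0.4,0,0,0,0,0],[0,0,0,0,0,0,0],[0,0,0,0,0,0,0]]'
python3 - <<'E'
from h import *
a=robot.get_image('scene');b=robot.get_image('top');C=cam('top')
g=cv2.cvtColor(b,cv2.COLOR_BGR2GRAY);ctr=proj(C,[[570,-207,15]])[0];print(ctr)
print(g[190:238:3,330:362:2])
cv2.imwrite('pics/s3.png',np.vstack([cv2.resize(a[130:280,150:370],None,fx=2,fy=2),cv2.resize(b[170:270,220:380],(440,275))]))
E
```

```text
time_s: 8.02
ee_pos: [556.9, 115.2, 189.9]
eef_rot: [-180.0, -0.0, -177.3]
ft_force: [-0.8, 0.0, -2.2]
opening: 17.1
grip_force: 59.9
[345.57232652 212.13914634]
[[116 116 116 116 115 115 115 115 115 115 114 115 114 114 100  55]
 [116 117 116 116 116 116 115 116 115 116 115 115 114 114 109  62]
 [117 117 117 117 117 116 116 116 116 115 115 114 115 114 112  67]
 [118 117 116 116 117 116 116 116 116 115 116 115 115 114 112  74]
 [117 118 117 117 117 117 117 116 116 116 116 115 115 115 113  83]
 [118 118 117 117 117 117 117 117 116 116 116 116 116 115 115  95]
 [111  98  99 104 109 118 116 117 117 116 116 116 116 115 115  98]
 [ 83  42  43  46  80 118 117 118 117 117 116 116 116 115 116 101]
 [112  93  92  93 103 114 118 117 117 117 116 116 116 116 116 107]
 [121 119 107  66  67  94 118 118 117 118 118 116 117 116 116 112]
 [123 119 117  84  61  78  98 117 118 118 117 117 116 116 116 114]
 [125 119 120 115  77  86 106 117 117 118 117 116 117 116 116 113]
 [127 119 119 119 118 118 115 103 114 118 117 117 117 116 116 115]
 [131 119 119 119 119 115  76  59  60  94 117 116 117 117 116 115]
 [133 119 118 120 118  91  63  85 114 117 117 117 116 116 117 116]
 [134 120 119 119 118 112  87  76 109 118 117 117 117 117 116 116]]
```

View pics/s3.png

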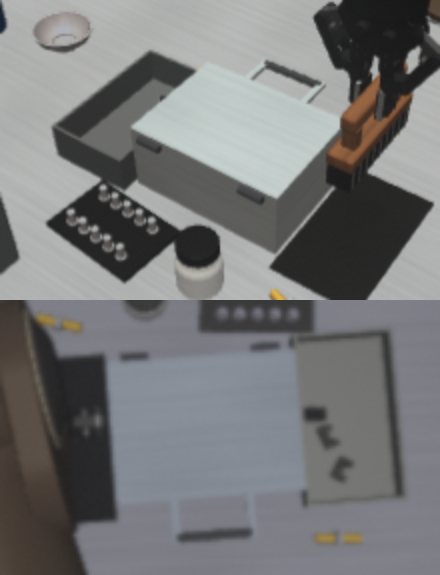

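All three clips lie in the tray, at crop px (316,413), (328,437) and (341,468), and the flap is clear. I'll put the brush down.

```bash
python3 -m creep '[[0,0,1.5,0,0,0,0],[0,0,2.5,0,0,0,0],[0,0,2.5,0,0,0,0],[0,0,2.5,0,0,0,0],[0,0,2,0,0,0,0],[0,0,1,0,0,0,0],[0,0,0.6,0,0,0,0],[0,0,0.4,0,0,0,0],[0,0,0,0,0,0,0],[0,0,0,0,0,0,0]]'
```

```text
time_s: 8.95
ee_pos: [558.1, 114.6, 61.4]
eef_rot: [180.0, 0.1, -177.4]
ft_force: [0.2, -0.2, -1.4]
opening: 17.5
grip_force: 59.8
```

```bash
python3 -m creep '[[0,0,0.15,0,0,0,0],[0,0,0.1,0,0,0,0],[0,0,0,0,0,0,0],[0,0,0,0,0,0,0],[0,0,0,0,0,0,5],[0,0,0,0,0,0,5],[0,0,0,0,0,0,5],[0,0,0,0,0,0,5],[0,0,0,0,0,0,5],[0,0,-0.5,0,0,0,5],[0,0,-1.5,0,0,0,5],[0,0,-3,0,0,0,5],[0,0,-3,0,0,0,5],[0,0,-3,0,0,0,5],[0,0,-3,0,0,0,5],[0,0,-3,0,0,0,5],[0,0,-1,0,0,0,5],[0,0,0,0,0,0,5]]'
```

```text
time_s: 10.45
ee_pos: [558.7, 114.9, 241.4]
eef_rot: [179.9, 0.3, -177.4]
ft_force: [0.6, -0.6, 1.3]
opening: 49.9
grip_force: 0.0
```

```bash
python3 -m creep '[[1.95,-2.71,0,0,0,0,5],[1.95,-2.71,0,0,0,0,5],[1.95,-2.71,0,0,0,0,5],[1.95,-2.71,0,0,0,0,5],[1.95,-2.71,0,0,0,0,5],[1.95,-2.71,0,0,0,0,5],[0,0,0,0,0,0.1208,5],[0,0,0,0,0,0.1208,5],[0,0,0,0,0,0.1208,5],[0,0,0,0,0,0.1208,5],[0,0,0,0,0,0.1208,5],[0,0,0,0,0,0.1208,5],[0,0,0,0,0,0.1208,5],[0,0,0,0,0,0.1208,5],[0,0,0,0,0,0.1208,5],[0,0,0,0,0,0.1208,5],[0,0,0,0,0,0.1208,5],[0,0,0,0,0,0.1208,5],[0,0,0,0,0,0.1208,5],[0,0,0,0,0,0,5]]'
python3 - <<'E'
from h import *
s=robot.read_state();print(s['ee_pos'],s['eef_rot'],s['joint_positions'].round(1))
cv2.imwrite('pics/w4.png',robot.get_image('wrist'))
E
```

```text
time_s: 12.12
ee_pos: [447.3, -53.1, 236.1]
eef_rot: [-179.9, -0.0, 92.5]
ft_force: [-0.3, 0.1, 0.6]
opening: 49.9
grip_force: 0.0
[447.33075427 -53.14770699 236.08553524] [-1.79854282e+02 -2.43863490e-02  9.24974879e+01] [ -6.8  -0.7 -10.1  80.8   0.   80.7]
```

View pics/w4.png

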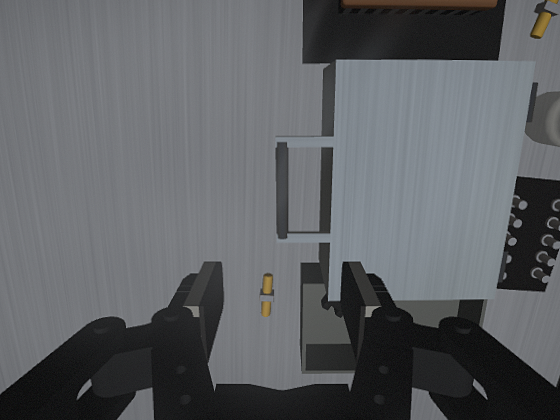

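The wrist view shows the grip bar at col 282, rows 142–238, midway between the fingers. The brush stands on the mat at the top, and one clip is visible inside the tray at (332,303).

```bash
python3 - <<'E'
from h import *
C=cam('wrist')
for n,p,z in [('bar',[(281.5,142),(282.5,238)],88),('flap',[(336,60),(535,62),(487,299),(330,300)],91)]:
    w=cast(C,p,z);print(n,w.round(1).tolist(),w.mean(0).round(1),[np.degrees(np.arctan2(*(w[(i+1)%len(w)]-w[i])[[1,0]])).round(1) for i in range(len(w))],np.linalg.norm(w[1]-w[0]))
E
```

```text
bar [[445.8, -12.4, 88.0], [450.6, -92.9, 88.0]] [448.2 -52.7  88. ] [np.float64(-86.6), np.float64(93.4)] 80.6108082680687
flap [[482.8, 49.7, 91.0], [632.1, 57.7, 91.0], [636.9, -141.6, 91.0], [495.5, -148.6, 91.0]] [561.8 -45.7  91. ] [np.float64(3.1), np.float64(-88.6), np.float64(-177.2), np.float64(93.7)] 149.49689773244106
```

```bash
python3 -m creep '[[0,0.1,1,0,0,0,2.6],[0,0,2.5,0,0,0,2.6],[0,0,2.5,0,0,0,2.6],[0,0,2.5,0,0,0,2.6],[0,0,2.5,0,0,0,2.6],[0,0,2.5,0,0,0,2.6],[0,0,1.8,0,0,0,2.6],[0,0,1,0,0,0,2.6],[0,0,0.3,0,0,0,2.6],[0,0,0,0,0,0,2.6],[0,0,0,0,0,0,0],[0,0,0,0,0,0,0],[0,0,0,0,0,0,0],[0,0,0,0,0,0,0],[0,0,0,0,0,0,0]]' 40
python3 - <<'E'
import numpy as np
t=np.linspace(0,1.65,16);x=-19*np.cos(t)+.3*np.sin(t);z=19*np.sin(t)+.3*np.cos(t)
print([(round(a,2),round(b,2)) for a,b in zip(np.diff(x),-np.diff(z))])
E
```

```text
time_s: 13.42
ee_pos: [447.1, -53.3, 72.5]
eef_rot: [-179.8, 0.0, 92.7]
ft_force: [-7.7, -0.3, 3.3]
opening: 8.5
grip_force: 39.0
[(np.float64(0.15), np.float64(-2.08)), (np.float64(0.38), np.float64(-2.06)), (np.float64(0.6), np.float64(-2.0)), (np.float64(0.82), np.float64(-1.92)), (np.float64(1.02), np.float64(-1.82)), (np.float64(1.22), np.float64(-1.7)), (np.float64(1.39), np.float64(-1.56)), (np.float64(1.56), np.float64(-1.39)), (np.float64(1.7), np.float64(-1.21)), (np.float64(1.82), np.float64(-1.02)), (np.float64(1.92), np.float64(-0.81)), (np.float64(2.0), np.float64(-0.6)), (np.float64(2.06), np.float64(-0.37)), (np.float64(2.08), np.float64(-0.15)), (np.float64(2.09), np.float64(0.08))]
```

```bash
python3 -m creep '[[0,0.15,-2.08,0,0,0,0],[0,0.38,-2.06,0,0,0,0],[0,0.6,-2.0,0,0,0,0],[0,0.82,-1.92,0,0,0,0],[0,1.02,-1.82,0,0,0,0],[0,1.22,-1.7,0,0,0,0],[0,1.39,-1.56,0,0,0,0],[0,0,0,0,0,0,0]]'
```

```text
time_s: 14.08
ee_pos: [503.8, -50.6, 208.2]
eef_rot: [-180.0, 0.0, 92.7]
ft_force: [-19.5, 0.2, 19.0]
opening: 8.5
grip_force: 40.7
```

```bash
python3 -m creep '[[0,-0.2,-0.2,0,0,0,0],[0,0,0,0,0,0,0]]'
```

```text
time_s: 14.25
ee_pos: [502.7, -50.6, 207.4]
eef_rot: [179.9, 0.0, 92.7]
ft_force: [-6.7, 0.3, 7.1]
opening: 7.9
grip_force: 40.3
```

```bash
python3 -m creep '[[0,1.5,-1.42,0,0,0,0],[0,1.68,-1.25,0,0,0,0],[0,1.8,-1.05,0,0,0,0],[0,1.9,-0.84,0,0,0,0],[0,2.0,-0.62,0,0,0,0],[0,0,0,0,0,0,0]]'
```

```text
time_s: 14.75
ee_pos: [594.8, -46.1, 259.8]
eef_rot: [179.7, -0.0, 92.7]
ft_force: [-1.6, 1.0, 10.2]
opening: 8.0
grip_force: 41.6
```

```bash
python3 -m creep '[[0,2.06,-0.25,0,0,0,0],[0,2.08,0,0,0,0,0],[0,1.8,0.15,0,0,0,0],[0,0,0,0,0,0,0],[0,0,0,0,0,0,0]]'
python3 - <<'E'
from h import *
a=robot.get_image('scene');b=robot.get_image('top')
cv2.imwrite('pics/s5.png',np.vstack([cv2.resize(a[100:280,150:370],None,fx=2,fy=2),cv2.resize(b[170:250,220:380],(440,220))]))
E
```

```text
time_s: 15.17
ee_pos: [654.5, -43.1, 261.9]
eef_rot: [179.4, -0.0, 92.7]
ft_force: [4.8, 2.7, 12.3]
opening: 8.0
grip_force: 44.3
```

View pics/s5.png

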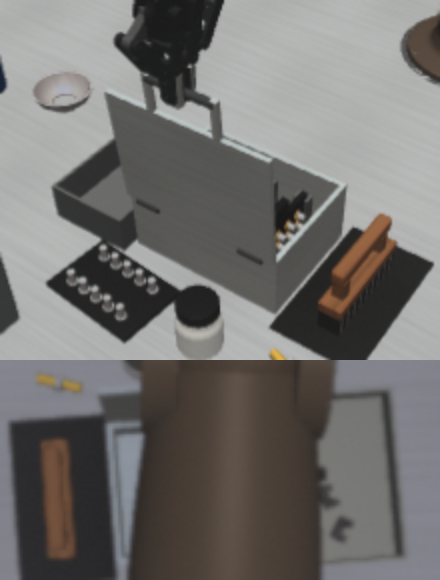

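The flap stands upright or beyond (about 1.66 rad by geometry), the brush is on its mat, the clips are in the tray, and couplers show on the plate nearest the mat at crop px (290,225). I'll release the bar, back off and turn.

```bash
python3 -m creep '[[0,0,0,0,0,0,5],[0,0,0,0,0,0,5],[0,0,0,0,0,0,5],[0,0,0,0,0,0,5],[0,0,-1,0,0,0,5],[0,0,-2.5,0,0,0,5],[0,0,-2.5,0,0,0,5],[0,0,-2,0,0,0,5],[0,-1.5,0,0,0,0,5],[0,-2.6,0,0,0,0,5],[0,-2.6,0,0,0,0,5],[0,-2.6,0,0,0,0,5],[0,-2.6,0,0,0,0,5],[0,0,0,0,0,0,5]]'
python3 -m creep '[[0,0,0,0,0,-0.1208,5],[0,0,0,0,0,-0.1208,5],[0,0,0,0,0,-0.1208,5],[0,0,0,0,0,-0.1208,5],[0,0,0,0,0,-0.1208,5],[0,0,0,0,0,-0.1208,5],[0,0,0,0,0,-0.1208,5],[0,0,0,0,0,-0.1208,5],[0,0,0,0,0,-0.1208,5],[0,0,0,0,0,-0.1208,5],[0,0,0,0,0,-0.1208,5],[0,0,0,0,0,-0.1208,5],[0,0,0,0,0,-0.1208,5],[0,0,1.5,0,0,0,3.6],[0,0,2.5,0,0,0,3.6],[0,0,2.5,0,0,0,3.6],[0,0,2.5,0,0,0,3.6],[0,0,0,0,0,0,3.6]]'
python3 - <<'E'
from h import *
s=robot.read_state();print(s['ee_pos'],s['eef_rot'],s['joint_positions'].round(1))
cv2.imwrite('pics/w6.png',robot.get_image('wrist'))
E
```

```text
time_s: 16.43
ee_pos: [527.8, -49.5, 339.3]
eef_rot: [-180.0, 0.0, 92.6]
ft_force: [0.4, -0.1, 1.1]
opening: 50.2
grip_force: 0.0
time_s: 17.93
ee_pos: [530.0, -49.2, 242.6]
eef_rot: [179.9, -0.5, -177.4]
ft_force: [-0.6, 0.4, -1.2]
opening: 36.5
grip_force: 0.0
[530.0475406  -49.17722453 242.62818012] [ 179.93620603   -0.47368352 -177.35668695] [-5.3  8.4  0.6 82.6 -0.  -7.9]
```

View pics/w6.png

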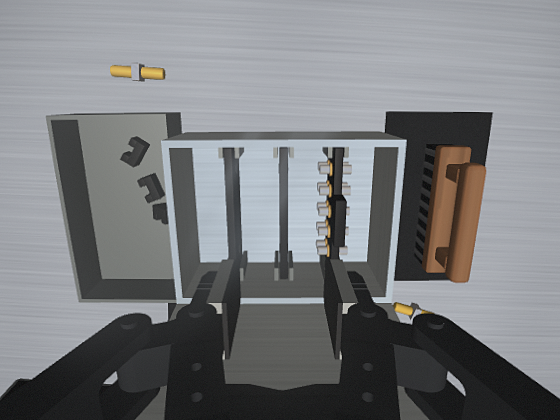

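The open box is visible, and the adapter with couplers and tab is in the right-hand slot (case y=+50), with the tab at about (340,196–235). The blanks are at cols 233 and 283, and all three clips are in the tray.

```bash
python3 - <<'E'
from h import *
C=cam('wrist');im=cv2.imread('pics/w6.png');g=cv2.cvtColor(im,cv2.COLOR_BGR2GRAY)
for r in range(188,252,6): print(r,g[r,328:354])
def q(n,p,z):
    w=cast(C,p,z);print(n,w.round(1).tolist(),w.mean(0).round(1),[np.degrees(np.arctan2(*(w[(i+1)%len(w)]-w[i])[[1,0]])).round(1) for i in range(len(w))])
q('rim',[(163,140),(406,140),(393,300),(176,303)],85)
q('tab',[(341,196),(341,232)],78)
c=np.array([561.8,-47.5]);
for yaw in(2.5,):
  u=np.radians(yaw);R=np.array([[np.cos(u),-np.sin(u)],[np.sin(u),np.cos(u)]])
  P=[[*(c+R@[x,y]),78] for x in(-22,22) for y in(45,55)];print('pred',proj(C,P).round(0).tolist())
E
```

```text
188 [172 143 172 113  36  12  62  64  62  58  55  54  44  18 177 175 170 170
 170 169 170 167 172 206 205 203]
194 [120 138 179  91  24  24  49  50  49  46  42  42  40  37 130 165 160 154
 153 152 152 151 171 197 199 197]
200 [ 38  24  25  24  27  22  25  19  35  32  33  31  33  35  31  31  26   6
 167 202 195 195 194 193 195 193]
206 [ 98 138  95  38  25  20  24  29  60  58  58  54  54  51  52  51  46  39
  74 164 161 175 203 203 202 201]
212 [134 166 147  61  15  27  22  37  58  57  53  53  52  52  48  49  44  27
 131 181 175 178 200 198 198 199]
218 [ 21  29  23  24  28  27  24  47  58  53  53  49  51  48  49  46  41   7
 208 205 199 197 197 197 199 197]
224 [ 61  38  30  30  27  29  28  54  55  53  52  50  46  46  49  45  39  75
 208 207 200 199 198 199 198 198]
230 [167 182  78  20  28  30  33  51  51  50  49  46  44  45  43  43  27 140
 182 176 178 198 197 195 195 195]
236 [161 142  57  26  31  30  39  53  50  51  46  43  47  48  48  41  15 213
 207 202 198 197 197 197 197 197]
242 [ 28  30  31  33  38  28  44  49  51  48  48  49  47  44  43  36  51 211
 204 199 200 201 200 199 201 200]
248 [170  85  28  35  56  54  54  52  53  47  33 126 169 167 165 164 164 160
 158 170 197 197 195 194 195 195]
rim [[494.0, -148.3, 85.0], [484.9, 50.9, 85.0], [632.8, 60.0, 85.0], [645.1, -143.2, 85.0]] [564.2 -45.2  85. ] [np.float64(92.6), np.float64(3.5), np.float64(-86.5), np.float64(-178.1)]
tab [[536.5, 3.0, 78.0], [569.8, 6.0, 78.0]] [553.1   4.5  78. ] [np.float64(5.3), np.float64(-174.7)]
pred [[334.0, 197.0], [345.0, 197.0], [331.0, 244.0], [342.0, 244.0]]
```

```bash
python3 -m creep '[[-1.15,1.72,0,0,0,0,3.6],[-1.15,1.72,0,0,0,0,3.6],[-1.14,1.71,0,0,0,0,3.6],[0,0,2,0,0,0,3.6],[0,0,2.5,0,0,0,3.6],[0,0,2.5,0,0,0,3.6],[0,0,2,0,0,0,3.6],[0,0,0,0,0,0,3.6],[0,0,0,0,0,0,3.6]]'
python3 - <<'E'
from h import *
s=robot.read_state();print(s['ee_pos'],s['eef_rot'],s['ft_force'])
im=robot.get_image('wrist');C=cam('wrist');cv2.imwrite('pics/w7.png',im)
g=cv2.cvtColor(im,cv2.COLOR_BGR2GRAY)
P=proj(C,[[562-22,3,78],[562,4,78],[562+22,5,78]]).round(0).astype(int);print(P)
for r in (P[0,1]+4,P[0,1]+14,P[1,1]):
  if r<420: print(r,g[r,P[1,0]-30:P[1,0]+30])
E
```

```text
time_s: 18.73
ee_pos: [564.2, 3.7, 158.9]
eef_rot: [-180.0, -0.0, -177.4]
ft_force: [0.5, 0.1, 0.8]
opening: 35.8
grip_force: 0.0
[564.24559686   3.72935434 158.93973167] [-1.79999206e+02 -1.46378837e-02 -1.77353072e+02] [0.51482748 0.13765151 0.81954852]
[[283 178]
 [283 212]
 [283 244]]
182 [216 216 216 215 216 216 215 217 217 218 219 221 222 222 222 223 221 222
 220 222 232 161 103 107 110 109 110 109 109 111 108 108 108 108 109 108
  94 127 221 225 221 220 221 222 222 222 222 223 221 219 218 218 218 218
 218 218 219 219 219 219]
192 [223 222 222 221 222 221 221 222 226 198 189 192 192 194 195 193 194 193
 192 194 200 171 111 106 109 108 110 111 108 109 108 109 108 108 108 106
  90 113 191 198 196 195 194 195 195 195 193 194 194 190 222 223 221 221
 222 221 221 222 221 221]
212 [218 217 217 216 217 217 217 217 218 218 216 192 186 186 187 188 188 187
 187 189 195 165 105  98 100 100  98  97  93  92  90  88  87  86  83  81
  64  99 187 193 190 189 189 188 189 190 189 185 204 222 222 222 222 222
 221 221 222 222 220 221]
```

View pics/w7.png

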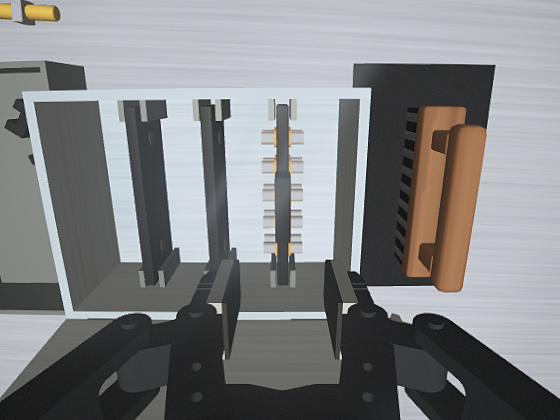

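The adapter's tab is at col 283, rows 178–244, centred between the fingers, with the walls and blanks clear of them. I'll descend and grip.

```bash
python3 -m creep '[[0.1,0,2,0,0,0,3.6],[0,0,2.5,0,0,0,3.6],[0,0,2.5,0,0,0,3.6],[0,0,2.2,0,0,0,3.6],[0,0,1.2,0,0,0,3.6],[0,0,0.4,0,0,0,3.6],[0,0,0,0,0,0,3.6],[0,0,0,0,0,0,0],[0,0,0,0,0,0,0],[0,0,0,0,0,0,0],[0,0,0,0,0,0,0],[0,0,0,0,0,0,0]]' 50
```

```text
time_s: 19.78
ee_pos: [564.4, 3.7, 52.1]
eef_rot: [-180.0, 0.2, -177.4]
ft_force: [-0.2, 0.5, 6.8]
opening: 9.1
grip_force: 49.9
```

```bash
python3 -m creep '[[0,0,-0.5,0,0,0,0],[0,0,-1,0,0,0,0],[0,0,-1,0,0,0,0],[0,0,-1,0,0,0,0],[0,0,-1,0,0,0,0],[0,0,-1,0,0,0,0],[0,0,-1.5,0,0,0,0],[0,0,-1.5,0,0,0,0],[0,0,-1.5,0,0,0,0],[0,0,-1.5,0,0,0,0],[0,0,-1.5,0,0,0,0],[0,0,-1.5,0,0,0,0],[0,0,-1.5,0,0,0,0],[0,0,-1.5,0,0,0,0],[0,0,-1.5,0,0,0,0],[0,0,-1,0,0,0,0],[0,0,-0.5,0,0,0,0],[0,0,0,0,0,0,0],[0,0,0,0,0,0,0],[0,0,0,0,0,0,0]]'
python3 - <<'E'
from h import *
a=robot.get_image('scene');b=robot.get_image('top')
cv2.imwrite('pics/s8.png',np.vstack([cv2.resize(a[80:280,150:370],None,fx=2,fy=2),cv2.resize(b[190:250,220:380],(440,165))]))
print(robot.read_state()['qvel'])
E
```

```text
time_s: 21.45
ee_pos: [562.6, 3.6, 254.1]
eef_rot: [180.0, -0.1, -177.4]
ft_force: [-0.1, -0.3, -1.0]
opening: 9.4
grip_force: 48.9
[-0.01697305 -0.05654866  0.12930713  0.05684523 -0.07248841 -0.00842188]
```

View pics/s8.png

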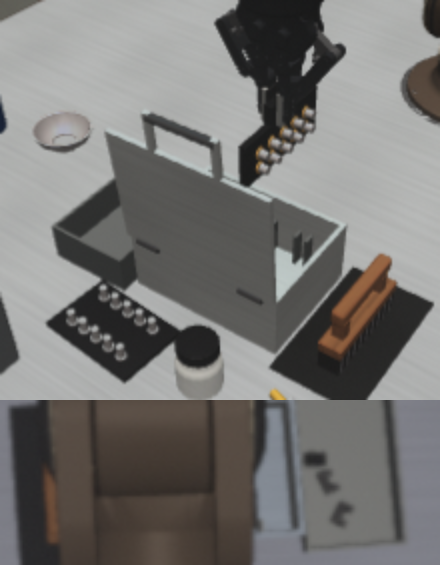

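The adapter is held upright above the box, with its lower edge at about 6+202 = 208 mm. The flap is open, the brush is on its mat and the clips are in the tray, so I'm handing in.

```bash
python3 -c "
from plant import robot
print(robot.hand_in())"
```

```text
the job is handed in; nothing more can be done
None
```

I handed the job in at about 21.5 s with the adapter held upright and still, its lower edge about 208 mm above the bench by my estimate; the last pictures showed the clips in the tray, the brush on its mat and the flap open, but `hand_in` returned no verdict.

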